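Pin the flask panel and hold a square in its corner

ROBOT

A 7-joint arm with a two-finger parallel gripper is mounted at the origin on the work surface. World frame = base frame: x ahead of the robot, y to its left, z up, the work surface at z = 0. Lengths are in m, angles in rad, forces in N, time in s.
With the tool pointing down it reaches from about 0.425 to 0.875 m from the base axis. Payload 4.7 kg.
Tool frame: the origin (TCP) lies on the mounting face of the last link; the fingertips stand 173 mm ahead of it and the grasp point (between the pads) lies 155 mm ahead of it; z points along the fingers, y is the line along which they close (so a half turn about z gives the same grasp; the last joint's range is limited). The gripper opens to 85 mm and grips with 20 to 120 N. Pads are 22 mm wide; open, the fingers measure 114 mm over their backs; the gripper's body (76 mm by 85 mm) begins 54 mm behind the grasp point. The pads swing forward as they close: fully open they stand 13 mm farther back than shut.
Start: joints at [-1.31, 0.321, -0.07, 1.45, 0.023, 1.371, -0.057], TCP at [0.159, 0.63, 0.405] pointing down, gripper open.
Joint ranges: [-2.86, 2.86], [-0.3, 2.09], [-1.38, 1.24], [0.06, 2.45], [-1.56, 4.7], [0.09, 2.05], [-2.69, 2.69]. Speed limits (rad/s): [2.57, 2.57, 3.14, 3.14, 3.14, 3.14, 3.14].

INTERFACE

Orientations are given as a unit quaternion [w, x, y, z].
In Python, from bench import arm gives the robot as it stands.
- The arm moves only by the tool move_arm, never from a script. Its argument "series" is a list of rows, each a list of 7 numbers: the shift along the tool's x, y, z in mm, then the turn, a rotation vector about the tool's x, y, z in rad, then the gripper's target within -1 to 1 (shut at 1, half-way at 0, fully open at -1). In form: [[dx, dy, dz, ax, ay, az, fingers], ...]. A call has 1 to 12 rows; each row shifts and turns the commanded pose from where the row before left it, along the tool's axes as they then stand; what a row does not reach is not made up. A row lasts 1/8 s, in which the tool goes at most 62.5 mm and 10.7 degrees, less where a joint would pass 70% of its speed; a pose out of reach is approached as far as the arm can. A call is refused whole if a number of a shift passes 62.5 or a number of a turn 0.188, either way. A call with a gripper value outside its range is refused whole. The fingers move at their own pace and stop on an object; "squeeze" is the grip in N (left out, the last holds). Time passes only in rows, so rows that do not move let the fingers close. It gives the time, the measured TCP pose, the force, the opening and the grip force at its end, in the units of the state.
- arm.observe(): the state, without advancing time (a new reading comes with each control period).
- arm.capture(name): name is "scene" or "top" or "wrist"; returns a dict with "color" (384x512x3 uint8, red, green, blue), "range_z" (384x512 float32, m along the optical axis (not along the pixel's ray), 0 where there is no reading), "intrinsics" (3x3 intrinsics, pixels), "R" (3x3) and "t" (3): a world point X has camera coordinates R X + t. Camera axes: x right, y down, z forward; pixel columns grow to the right and rows downward; lengths in m; the calibration is good to about 2 mm. A picture is of the moment at which its call begins.
- arm.hand_in(): hands the job in; it is judged then, once.
Trained networks look in a picture, given as the dict that the camera call returned (one of the last four; its "shot" number tells which), for a name from the list of things; names that differ only in an ending like _2 or _b are one class to them, and where a whole thing is asked for, a point or a joint stands for the part that bears it (a point fixed in the world has none). Each returns a list of dicts, best first, with "conf" (0 to 1); they miss things now and then, are a little off and sometimes report something else, mostly with a low value. They report only what shows in the picture. A call takes as long as a camera call. They do not tell look-alikes from the thing itself.
- arm.regions_of(query, picture): "region" (384x512 bool, what is visible of it) and "bbox" ([left, top, width, height] in pixels, round what is visible of it).
The state is a dict: "clock": time; "q": joint angles; "dq": joint speeds; "effort": joint torques, N m; "ee_pos": TCP position; "orientation": TCP orientation; "force": force on the tool from outside, world axes, zero at the start; "torque": the same for the moment, N m; "finger_gap": opening from 0.0 (shut) to 1.0 (fully open); "grasp_force": force on a finger pad.
Only numpy, scipy, OpenCV 4.12 (cv2) and the standard library are available. Lean on these libraries where they do the work, as an engineer would, in place of code of your own. Each camera call takes 0.05 s, during which the arm holds its last target. There are 200 camera calls.

TASK

Put the two stout pins from the wooden rack into the two bores of the steel panel's foot, fully home (either pin in either bore), and let go of them. Then grip the square by its stock, stand it on the steel plate at about the middle of the panel with its heel in the corner, and press it down and against the panel's clear inner face until both faces touch flush and square. Finish while still gripping the square and pressing it into the corner, and leave the thin pin, the tape ring, the vase and the bottle where they are.

Things in the scene. Friction and masses are not known exactly. Their poses are not given: they have to be found in the camera images.
- panel: Slotted steel panel standing upright on a thick steel plate, both fixed; 6 mm thick, 180 mm long, 65 mm tall. Origin: middle of the bottom edge of its clear inner face, at the plate's top. x points out of the inner face (level, over the open side of the plate), y along the panel, z up. Its foot, a 5 mm flange with two bores, lies on the plate behind it (x from -6 to -84 mm).
- plate: Steel base plate under the panel, 230 (x) x 190 (y) x 30 mm tall, fixed on the table. Origin at the centre of its underside, axes as the panel's; top face 30 mm above the table. In this frame the panel's inner face lies at x = -30 mm, so 145 mm of clear plate lie before it.
- bore0 (a point): Centre of the mouth of one bore in the panel's foot, at the top of the flange (35 mm above the table). Bore 19 mm wide with a small chamfer, straight down through flange and plate, 35 mm deep. In the panel's frame it lies at x -54, y -55, z +5 mm. z up.
- bore1 (a point): The same for the other bore, at x -54, y +55, z +5 mm in the panel's frame.
- rack: Wooden pin rack, fixed, 200 (x) x 60 (y) x 45 mm tall, three 19 mm bores 36 mm deep in a row along its x, 65 mm apart. Origin at the centre of its underside.
- pin_a_grip (a point): Stout steel pin, about 0.12 kg, standing in a rack bore. Shaft 16 mm wide and 32 mm long with a chamfered foot; above it a round head 24 mm wide and 35 mm tall, whose underside rests on the rim of the bore. This point is on the axis, 25 mm above the head's underside, 57 mm above the foot and 10 mm below the top; z along the axis, up.
- pin_b_grip (a point): Second stout pin, the same as the first.
- pin_a: The first stout pin; origin at the centre of its foot.
- pin_b: The second stout pin; origin at the centre of its foot.
- square_grip (a point): Wide-base metal square (L-shape), about 0.32 kg, upright on its stock on the table. Stock 130 long x 22 wide x 35 mm tall; at the heel end a blade, 25 mm along the stock, 12 mm thick, rises to 87 mm above the underside. This point: mid-width of the stock, half-way up it (17.5 mm above the underside), 70 mm from the heel. x along the stock away from the heel, y across it, z up.
- square_heel (a point): The square's outer corner: at the bottom, on the end face of stock and blade (the 87 mm tall end face that goes against the panel), mid-width. Axes as square_grip.
- square: The square; origin and axes are those of square_heel. Its smooth metal slides easily on plate and panel (friction about 0.25).
- slim_pin: thin-stemmed pin (collar 24 mm wide and 4 mm thick, stem above it only 10 mm wide and 31 mm tall), standing in the third bore of the rack; a bystander. Origin at its foot.
- vase: small stone vase, 84 mm wide, 100 mm tall, bystander
- tape: empty cardboard tape ring, 60 mm wide, 24 mm tall, lying flat, bystander
- glue: white bottle, 52 mm wide, 130 mm tall, bystander
There are look-alikes about, which are no part of the job. Of the things that look like the square, take the one that is farthest to the robot's right at the start.

How it is judged:
On the way, in this order (a step that is already met when the one before it is completed fails the run):
1. one stout pin is fully home in a bore and released (((((horizontal distance between pin_a_grip and bore0 below 0.005 m and z of pin_a_grip in the frame of bore0 below 0.028 m and angle between pin_a_grip's own z axis and vertical below 0.1 rad) or (horizontal distance between pin_a_grip and bore1 below 0.005 m and z of pin_a_grip in the frame of bore1 below 0.028 m and angle between pin_a_grip's own z axis and vertical below 0.1 rad)) and contact force between the fingers and pin_a below 0.2 N) or (((horizontal distance between pin_b_grip and bore0 below 0.005 m and z of pin_b_grip in the frame of bore0 below 0.028 m and angle between pin_b_grip's own z axis and vertical below 0.1 rad) or (horizontal distance between pin_b_grip and bore1 below 0.005 m and z of pin_b_grip in the frame of bore1 below 0.028 m and angle between pin_b_grip's own z axis and vertical below 0.1 rad)) and contact force between the fingers and pin_b below 0.2 N))), for 0.2 s.
2. both stout pins are fully home and released (((horizontal distance between pin_a_grip and bore0 below 0.005 m and z of pin_a_grip in the frame of bore0 below 0.028 m and angle between pin_a_grip's own z axis and vertical below 0.1 rad) or (horizontal distance between pin_a_grip and bore1 below 0.005 m and z of pin_a_grip in the frame of bore1 below 0.028 m and angle between pin_a_grip's own z axis and vertical below 0.1 rad)) and contact force between the fingers and pin_a below 0.2 N and ((horizontal distance between pin_b_grip and bore0 below 0.005 m and z of pin_b_grip in the frame of bore0 below 0.028 m and angle between pin_b_grip's own z axis and vertical below 0.1 rad) or (horizontal distance between pin_b_grip and bore1 below 0.005 m and z of pin_b_grip in the frame of bore1 below 0.028 m and angle between pin_b_grip's own z axis and vertical below 0.1 rad)) and contact force between the fingers and pin_b below 0.2 N), for 0.2 s.
At the end, for the whole second after the job is handed in: Both stout pins home (within 3 mm, upright) and let go; square gripped (over 2 N), at rest, pushing panel and plate over 1 N each; heel within 3 to 4 mm of the corner and 40 mm of the panel's middle, within 0.06 rad of square to the panel, tilted under 0.03 rad (all of step 2 and contact force between square and panel above 1 N and contact force between square and plate above 1 N and contact force between the fingers and square above 2 N and angle between the x axis of square and the x axis of panel, either way round below 0.06 rad and angle between square's own z axis and vertical below 0.03 rad and x of square_heel in the frame of panel between -0.003 and 0.004 m and z of square_heel in the frame of panel between -0.003 and 0.003 m and y of square_heel in the frame of panel between -0.04 and 0.04 m and linear speed of square below 0.01 m/s); the arm keeps its last pose, push and grip.
It fails at once if the thin pin is moved over 30 mm (distance of slim_pin from where it was at the start of the episode above 0.03 m).
It fails at once if the vase, the tape ring or the bottle is moved over 30 mm (distance of any of vase, tape, glue from where it was at the start of the episode above 0.03 m).
It also fails if it takes over 72 s, if anything falls off the work surface, if the arm or the gripper's body presses on something with over 40 N, if the wrist force passes 120 N, or if a joint passes its speed limit or range.

## Working session

There is one attempt and no reset: what is moved stays moved. The work goes in short steps, Python scripts to look and compute and a tool call to move; the robot and the scene stay as the last step left them, time stands still between calls to the robot, and variables do not carry over. Pictures are saved under pics/ and viewed, at most 10 in all, crops included, and the job is handed in when it is done.

Besides the shell and the picture viewer there is one more tool, called after "Call:" by a JSON object that holds its "name" and its "arguments", one argument or row to a line. move_arm: Moves the arm, as the interface text tells. Its arguments: {"type":"object","properties":{"series":{"type":"array","items":{"type":"array","items":{"type":"number"}}},"squeeze":{"type":"number"}},"required":["series"]}

```bash
mkdir -p pics
cat > h.py <<'E'
import numpy as np, cv2
from bench import arm
def save(p,n): cv2.imwrite('pics/'+n,cv2.cvtColor(p['color'],cv2.COLOR_RGB2BGR))
def cloud(p):
    K=np.array(p['intrinsics']);z=p['range_z'];v,u=np.mgrid[:z.shape[0],:z.shape[1]]
    c=np.stack([(u-K[0,2])/K[0,0]*z,(v-K[1,2])/K[1,1]*z,z],-1)
    w=(c-np.array(p['t']))@np.array(p['R']); w[z==0]=np.nan
    return w
E
python3 - <<'E'
from h import *
print(arm.observe())
ims=[]
for n in ['top','scene']:
    p=arm.capture(n);save(p,n+'0.png');w=cloud(p)
    print(n,'cam',-np.array(p['R']).T@p['t'],p['intrinsics'])
    np.savez('pics/'+n+'0.npz',w=w,c=p['color'])
    for q in ['panel','plate','rack','pin_a','slim_pin','square','vase','tape','glue']:
        for r in arm.regions_of(q,p)[:4]:
            m=r['region']; print(n,q,round(r['conf'],2),r['bbox'],np.nanmedian(w[m],0).round(3),np.nanmax(w[m][:,2]).round(3))
E
```

```text
{'clock': 0.0, 'q': array([-1.30987802,  0.32180849, -0.07008067,  1.45169288,  0.02261013,
        1.37078494, -0.05690069]), 'dq': array([ 5.68950230e-04, -5.84708817e-05,  1.57654564e-03, -1.01683941e-03,
       -5.82430160e-04, -4.48500128e-04, -1.43829540e-04]), 'effort': array([-4.10507910e-04, -4.93577349e+01, -3.82375997e-01, -3.14335656e+01,
        1.29091935e-02,  1.11806556e-02, -2.87618995e-06]), 'ee_pos': array([0.15879146, 0.63008767, 0.4036236 ]), 'orientation': array([-6.24872977e-05,  1.23081968e-01,  9.92396050e-01, -9.51325092e-04]), 'force': array([-0.59232108,  0.25430655, -0.48140084]), 'torque': array([-0.0115369 ,  0.00141487,  0.03962429]), 'grasp_force': 0.0, 'finger_gap': 0.9987450786320924}
top cam [ 0.3692989  -0.01186869  1.0658412 ] [[405.58422248   0.         256.89597917]
 [  0.         405.58422248 188.92989643]
 [  0.           0.           1.        ]]
top panel 0.69 [218.2, 163.2, 72.8, 42.5] [0.556 0.009 0.036] 0.099
top panel 0.52 [380.5, 109.1, 25.3, 30.9] [ 0.695 -0.336  0.085] 0.134
top plate 0.76 [222.0, 112.4, 72.3, 55.7] [ 0.668 -0.004  0
[... 1582 characters left out ...]
pin_a 0.5 [388.8, 184.8, 9.1, 18.8] [0.508 0.296 0.068] 0.083
scene slim_pin 0.23 [392.4, 172.9, 12.2, 13.3] [0.443 0.311 0.069] 0.082
scene square 0.8 [296.3, 145.0, 43.8, 29.0] [0.361 0.111 0.032] 0.086
scene square 0.6 [140.4, 148.0, 30.4, 57.9] [ 0.49  -0.283  0.033] 0.087
scene square 0.42 [226.0, 187.9, 85.3, 42.0] [0.588 0.011 0.056] 0.098
scene vase 0.7 [413.0, 252.3, 43.8, 49.1] [0.729 0.352 0.068] 0.103
scene vase 0.64 [207.6, 211.5, 103.6, 75.3] [0.678 0.002 0.029] 0.046
scene tape 0.66 [255.1, 154.3, 21.6, 23.1] [ 0.388 -0.021  0.015] 0.026
scene tape 0.54 [83.9, 208.6, 31.0, 52.5] [ 0.721 -0.335  0.072] 0.133
scene glue 0.96 [83.6, 208.4, 31.2, 53.9] [ 0.721 -0.335  0.071] 0.133
```

Run:
```python
import cv2,numpy as np
a=cv2.imread('pics/top0.png')[95:305,95:415]
cv2.imwrite('pics/v1.png',cv2.resize(a,None,fx=2.5,fy=2.5,interpolation=cv2.INTER_CUBIC))
d=np.load('pics/top0.npz');w=d['w'];x,y,z=w[...,0],w[...,1],w[...,2]
def rect(name,m):
    r=cv2.minAreaRect(w[m][:,:2].astype(np.float32)*1000);b=cv2.boxPoints(r)
    print(name,m.sum(),'z',np.median(w[m][:,2]).round(4),np.round(r[0],1),np.round(r[1],1),round(r[2],1),b.round(0).tolist())
near=lambda cx,cy,r:np.hypot(x-cx,y-cy)<r
rect('sq stock',near(.485,-.285,.12)&(z>.025)&(z<.05))
rect('sq blade',near(.485,-.285,.12)&(z>.075))
rect('panel top',near(.59,0,.15)&(z>.085))
rect('plate',near(.66,0,.2)&(z>.02)&(z<.045))
rect('rack',near(.495,.29,.14)&(z>.035)&(z<.055))
n=near(.495,.29,.14)&(z>.07)
k,l,s,c=cv2.connectedComponentsWithStats(n.astype(np.uint8))
for i in range(1,k):
    if s[i,4]>5: rect('pin px %s'%c[i].round(),l==i)
```

```text
sq stock 434 z 0.0354 [ 489.8 -289.6] [ 23.1 129.2] 85.1 [[424.0, -296.0], [553.0, -307.0], [555.0, -284.0], [426.0, -273.0]]
sq blade 66 z 0.0851 [ 437.6 -284.7] [11.9 24.4] 85.1 [[425.0, -290.0], [449.0, -292.0], [450.0, -280.0], [426.0, -278.0]]
panel top 241 z 0.0951 [586.6   5.7] [178.3   7.6] 83.6 [[573.0, -82.0], [580.0, -83.0], [600.0, 94.0], [593.0, 95.0]]
plate 6273 z 0.0316 [677.4  -4.4] [191.5 347.9] 84.0 [[494.0, -82.0], [840.0, -118.0], [860.0, 73.0], [514.0, 109.0]]
rack 1691 z 0.0456 [498.  296.9] [ 62.3 200.3] 76.9 [[393.0, 289.0], [588.0, 244.0], [603.0, 304.0], [408.0, 350.0]]
pin px [145. 179.] 17 z 0.0805 [560.6 282.3] [7.3 8.4] 76.9 [[556.0, 280.0], [564.0, 278.0], [566.0, 285.0], [557.0, 287.0]]
pin px [138. 204.] 83 z 0.0802 [497.6 296.5] [23.4 22.7] 61.4 [[482.0, 292.0], [502.0, 281.0], [513.0, 301.0], [493.0, 312.0]]
pin px [131. 230.] 91 z 0.08 [434.2 311.3] [22.1 23.2] 2.0 [[423.0, 323.0], [424.0, 299.0], [446.0, 300.0], [445.0, 323.0]]
```

View pics/v1.png

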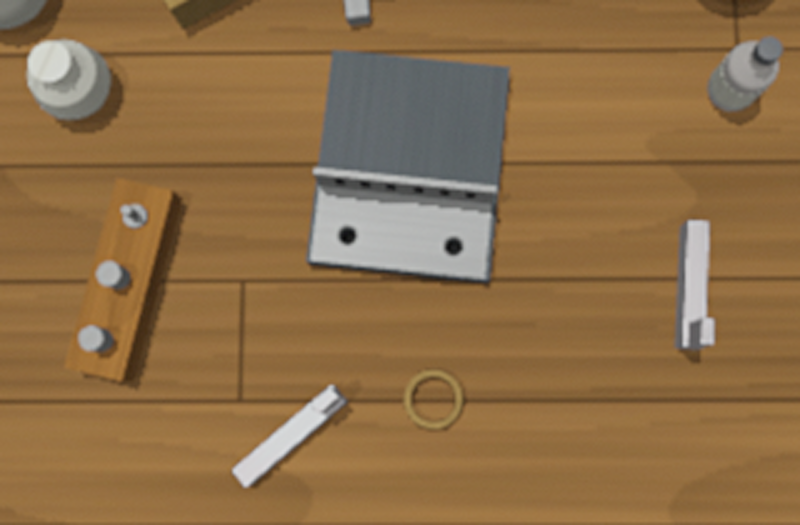

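Candidates (top picture, full-frame pixels): squares at (209,269) and (372,209). The right one, at y ≈ -0.285, is the one to take. Stout pins are at (138,204) and (131,230), and the thin pin at (145,179) is a bystander. The panel is at about (255,170), with its clear face pointing away from the robot and the bores at (234,189) and (276,193).

Call:
{"name": "move_arm", "arguments": {
  "series": [
    [-51.2,-30,5.5,0,0,0,-0.3],
    [-51.2,-30,5.5,0,0,0,-0.3],
    [-51.2,-30,5.5,0,0,0,-0.3],
    [-51.2,-30,5.5,0,0,0,-0.3],
    [-51.2,-30,5.5,0,0,0,-0.3],
    [-51.2,-30,5.5,0,0,0,-0.3],
    [-51.2,-30,5.5,0,0,0,-0.3],
    [-51.2,-30,5.5,0,0,-0.02,-0.3],
    [0,0,0,0,0,0,-0.3]
  ],
  "squeeze": 40
}}

```text
clock: 2.12
ee_pos: [0.5011, 0.2919, 0.3605]
orientation: [0.001, 0.118, 0.993, -0.001]
force: [0.4, 0.7, 0.8]
finger_gap: 0.646
grasp_force: 0.0
```

```bash
cat >> h.py <<'E'
from scipy.spatial.transform import Rotation as Ro
def pose():
    s=arm.observe();q=s['orientation'];return s,Ro.from_quat([q[1],q[2],q[3],q[0]]).as_matrix()
def togo(g,yaw=None):
    """tool shift (mm) bringing the grasp point to world g; turn making tool y point at world angle yaw (deg), z down"""
    s,R=pose();G=s['ee_pos']+.155*R[:,2]
    print('grasp pt',(G*1000).round(1),'yaw',np.degrees(np.arctan2(R[1,1],R[0,1])).round(2),'clock',round(s['clock'],2),'gap',round(s['finger_gap'],3),'grip',round(s['grasp_force'],1),'F',s['force'].round(1))
    t=0
    if yaw is not None:
        a=np.radians(yaw);Y=np.array([np.cos(a),np.sin(a),0]);Z=np.array([0,0,-1.]);T=np.stack([np.cross(Y,Z),Y,Z],1)
        t=Ro.from_matrix(R.T@T).as_rotvec().round(4)
        print('TCP shift', (R.T@(np.array(g)-.155*T[:,2]-s['ee_pos'])*1000).round(1),'turn',t)
    else: print('shift',(R.T@(np.array(g)-G)*1000).round(1))
E
python3 - <<'E'
from h import *
togo([.4976,.2965,.07],77)
p=arm.capture('wrist');save(p,'w1.png');w=cloud(p)
R=np.array(p['R']);print('cam',-R.T@p['t'],R.round(3).tolist(),p['intrinsics'])
z=w[...,2];x=w[...,0];y=w[...,1]
n=(np.hypot(x-.495,y-.29)<.13)&(z>.074)&(z<.09)
k,l,s,c=cv2.connectedComponentsWithStats(n.astype(np.uint8))
for i in range(1,k):
    if s[i,4]>60:
        m=l==i;q=w[m];(cx,cy),r=cv2.minEnclosingCircle((q[:,:2]*1000).astype(np.float32));print(c[i].round(),s[i,4],q.mean(0).round(4),cx,cy,r)
E
```

```text
grasp pt [501.3 291.4 205.5] yaw 76.42 clock 2.12 gap 0.646 grip 0.0 F [0.4 0.7 0.8]
TCP shift [  4.8   4.  135.4] turn [-0.0024  0.0021 -0.0101]
cam [0.42466506 0.31073251 0.32963679] [[0.235, 0.972, -0.003], [0.925, -0.222, 0.307], [0.298, -0.075, -0.952]] [[342.15586101   0.         257.47402902]
 [  0.         342.15586101 187.91552234]
 [  0.           0.           1.        ]]
[263.  90.] 897 [0.4333 0.3122 0.08  ] 433.4360656738281 312.1917419433594 11.808627128601074
[264. 178.] 771 [0.496  0.2979 0.0797] 496.6504821777344 297.8956604003906 12.041345596313477
[265. 253.] 139 [0.5591 0.2835 0.0791] 560.0651245117188 283.2801513671875 5.420536041259766
```

View pics/w1.png

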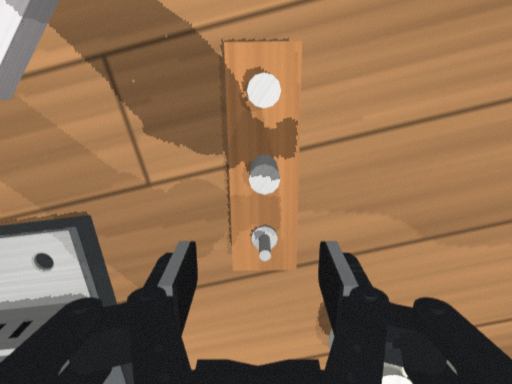

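The wrist view shows the stout heads at (263,90) and (264,178) and the thin pin at (265,253), matching the top view. I'll grasp the middle stout pin first.

Call:
{"name": "move_arm", "arguments": {
  "series": [
    [5.5,4.5,35.4,-0.0024,0.002,-0.01,-0.3],
    [0,0,40,0,0,0,-0.3],
    [0,0,35,0,0,0,-0.3],
    [0,0,15,0,0,0,-0.3],
    [0,0,10,0,0,0,-0.3],
    [0,0,0,0,0,0,-0.3]
  ]
}}

```text
clock: 2.92
ee_pos: [0.4929, 0.3039, 0.2257]
orientation: [-0.001, 0.108, 0.994, 0.002]
force: [0.4, -0.0, 0.5]
finger_gap: 0.645
grasp_force: 0.0
```

Run:
```python
from h import *
togo([.497,.2972,.07],77)
```

```text
grasp pt [492.7 304.4  70.7] yaw 77.61 clock 2.92 gap 0.645 grip 0.0 F [ 0.4 -0.   0.5]
TCP shift [-5.4 -5.6  0.7] turn [ 0.0029 -0.0018  0.0106]
```

Call:
{"name": "move_arm", "arguments": {
  "series": [
    [-5,-5,0,0.0025,-0.0018,0.01,-0.3],
    [0,0,0,0,0,0,-0.3],
    [0,0,0,0,0,0,-0.3],
    [0,0,0,0,0,0,-0.3]
  ]
}}

```text
clock: 3.42
ee_pos: [0.4967, 0.2975, 0.2256]
orientation: [-0.0, 0.113, 0.994, 0.0]
force: [-0.3, -0.8, 0.0]
finger_gap: 0.652
grasp_force: 0.0
```

Run:
```python
from h import *
togo([.497,.2972,.07],77)
```

```text
grasp pt [496.7 297.6  70.6] yaw 77.01 clock 3.42 gap 0.652 grip 0.0 F [-0.3 -0.8  0. ]
TCP shift [-0.4 -0.3  0.6] turn [ 0.0003 -0.      0.0001]
```

Now aligned. Grip and lift.

Call:
{"name": "move_arm", "arguments": {
  "series": [
    [0,0,0.5,0,0,0,1],
    [0,0,0,0,0,0,1],
    [0,0,0,0,0,0,1],
    [0,0,0,0,0,0,1],
    [0,0,0,0,0,0,1],
    [0,0,-10,0,0,0,1],
    [0,0,-25,0,0,0,1],
    [0,0,-40,0,0,0,1],
    [0,0,-25,0,0,0,1],
    [0,0,0,0,0,0,1],
    [0,0,0,0,0,0,1]
  ],
  "squeeze": 50
}}

```text
clock: 4.8
ee_pos: [0.4963, 0.2972, 0.3237]
orientation: [-0.001, 0.113, 0.994, -0.001]
force: [-0.3, 0.2, -1.1]
finger_gap: 0.262
grasp_force: 49.3
```

Run:
```python
from h import *
togo([.53,.06,.17],84)
d=np.load('pics/top0.npz');w,c=d['w'],d['c']
x,y,z=w[...,0],w[...,1],w[...,2]
# panel frame from top: plate edges
n=(np.abs(x-.65)<.17)&(np.abs(y)<.13)&(z>.02)&(z<.045)
k,l,s,_=cv2.connectedComponentsWithStats(n.astype(np.uint8))
for i in range(1,k):
    if s[i,4]>200:
        r=cv2.minAreaRect((w[l==i][:,:2]*1000).astype(np.float32));print(s[i,4],r,np.median(z[l==i]))
# dark bores on the foot (top)
g=cv2.cvtColor(c,cv2.COLOR_RGB2GRAY)
def bores(g,w,K=None,R=None,t=None):
    x,y,z=w[...,0],w[...,1],w[...,2]
for v,u in [(189,234),(193,276)]:
    a=g[v-8:v+9,u-8:u+9]; m=(a<70); vv,uu=np.nonzero(m); print(u,v,'dark',m.sum(),uu.mean()+u-8,vv.mean()+v-8, a.min(),np.median(a))
```

```text
grasp pt [496.  297.1 168.7] yaw 77.01 clock 4.8 gap 0.262 grip 49.3 F [-0.3  0.2 -1.1]
TCP shift [ -86.2 -223.6   -1.2] turn [-0.0013 -0.0015 -0.122 ]
5682 ((619.727294921875, 1.6365890502929688), (190.146728515625, 231.1214599609375), 83.66413879394531) 0.03201765848782929
234 189 dark 29 233.58620689655172 188.72413793103448 12 186.0
276 193 dark 28 275.82142857142856 193.25 14 179.0
```

Call:
{"name": "move_arm", "arguments": {
  "series": [
    [-23.6,-43.6,-1,0,0,0,1],
    [-23.6,-43.6,-1,0,0,0,1],
    [-23.6,-43.6,-1,0,0,0,1],
    [-23.6,-43.6,-1,0,0,0,1],
    [-23.6,-43.6,-1,0,0,0,1],
    [-23.6,-43.6,-1,0,0,-0.118,1],
    [0,0,0,0,0,0,1],
    [0,0,0,0,0,0,1],
    [0,0,0,0,0,0,1]
  ]
}}

```text
clock: 5.92
ee_pos: [0.5755, 0.0126, 0.3299]
orientation: [-0.001, 0.053, 0.999, 0.0]
force: [0.6, 0.6, -0.8]
finger_gap: 0.263
grasp_force: 49.5
```

```bash
cat >> h.py <<'E'
def bores(p,guess,zp=.035,r=.016):
    """dark blob centroids near guessed bore mouths, on the plane z=zp"""
    K=np.array(p['intrinsics']);R=np.array(p['R']);t=np.array(p['t']);g=cv2.cvtColor(p['color'],cv2.COLOR_RGB2GRAY)
    v,u=np.mgrid[:g.shape[0],:g.shape[1]]
    d=np.stack([(u-K[0,2])/K[0,0],(v-K[1,2])/K[1,1],np.ones(u.shape)],-1)@R
    C=-R.T@t;X=C+d*((zp-C[2])/d[...,2])[...,None]
    for b in guess:
        near=np.hypot(X[...,0]-b[0],X[...,1]-b[1])<r
        m=near&(g<.5*np.median(g[near]))
        q=(X[m][:,:2]*1000).astype(np.float32)
        h=cv2.convexHull(q)
        print('bore',(m.sum()),'px',u[m].mean().round(1),v[m].mean().round(1),'mean',q.mean(0).round(1),'circle',np.round(cv2.minEnclosingCircle(q)[0],1),round(cv2.minEnclosingCircle(q)[1],1),'size',cv2.minAreaRect(q)[1])
E
python3 - <<'E'
from h import *
togo([.5423,.0655,.17],84)
G=[(.5423,.0655),(.5301,-.0438)]
p=arm.capture('wrist');save(p,'w2.png');bores(p,G)
p2=arm.capture('top');bores(p2,G)
w=cloud(p);x,y,z=w[...,0],w[...,1],w[...,2]
n=(np.hypot(x-.59,y)<.15)&(z>.088)&(z<.1);print(n.sum(),cv2.minAreaRect((w[n][:,:2]*1000).astype(np.float32)))
E
```

```text
grasp pt [575.2  12.6 174.9] yaw 83.9 clock 5.92 gap 0.263 grip 49.5 F [ 0.6  0.6 -0.8]
TCP shift [38.6 49.1  5. ] turn [ 0.0002 -0.0019 -0.0017]
bore 424 px 320.5 132.0 mean [541.1  65.5] circle [541.3  65.5] 9.0 size (17.759918212890625, 16.914674758911133)
bore 408 px 179.2 131.2 mean [528.9 -42.7] circle [528.9 -42.6] 8.8 size (16.92776870727539, 17.019567489624023)
bore 0 px nan nan mean [nan nan] circle [0. 0.] 0.0 size (0.0, 0.0)
bore 6 px 277.3 193.5 mean [527.8 -48.2] circle [527.8 -47.3] 3.9 size (2.5682976245880127, 7.79939603805542)
3167 ((585.7855834960938, 5.607574462890625), (180.572998046875, 7.284521102905273), 83.63066101074219)h.py:33: RuntimeWarning: Mean of empty slice.
  print('bore',(m.sum()),'px',u[m].mean().round(1),v[m].mean().round(1),'mean',q.mean(0).round(1),'circle',np.round(cv2.minEnclosingCircle(q)[0],1),round(cv2.minEnclosingCircle(q)[1],1),'size',cv2.minAreaRect(q)[1])
  ret = ret.dtype.type(ret / rcount)
  ret = um.true_divide(
```

View pics/w2.png

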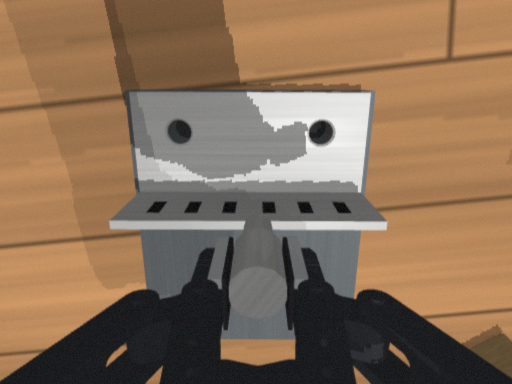

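Call:
{"name": "move_arm", "arguments": {
  "series": [
    [20,25,5,0,0,0,1],
    [19.6,24.2,10,0,0,-0.002,1],
    [0,0,25,0,0,0,1],
    [0,0,20,0,0,0,1],
    [0,0,12,0,0,0,1],
    [0,0,5,0,0,0,1],
    [0,0,0,0,0,0,1],
    [0,0,0,0,0,0,1],
    [0,0,0,0,0,0,1]
  ]
}}

```text
clock: 7.15
ee_pos: [0.5421, 0.0639, 0.2544]
orientation: [0.0, 0.053, 0.999, 0.0]
force: [0.4, 0.7, -0.8]
finger_gap: 0.261
grasp_force: 49.5
```

Run:
```python
from h import *
togo([.5413,.0657,.092],84)
G=[(.5423,.0655),(.5301,-.0438)]
p=arm.capture('wrist');bores(p,G[1:]);save(p,'w3.png')
```

```text
grasp pt [542.3  64.   99.4] yaw 83.88 clock 7.15 gap 0.261 grip 49.5 F [ 0.4  0.7 -0.8]
TCP shift [1.  1.7 7.4] turn [ 0.0004  0.0009 -0.0022]
bore 599 px 77.1 213.4 mean [528.6 -41.8] circle [528.7 -42. ] 8.9 size (16.43319320678711, 16.71954345703125)
```

View pics/w3.png

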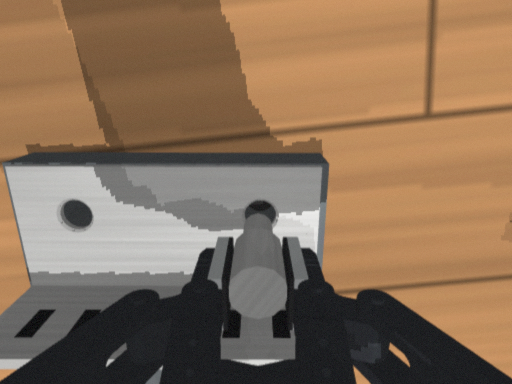

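The pin foot hangs over the bore at (260,212). I'll correct slightly and lower gently.

Call:
{"name": "move_arm", "arguments": {
  "series": [
    [1,1.7,0,0,0,-0.002,1],
    [0,0,4,0,0,0,1],
    [0,0,4,0,0,0,1],
    [0,0,4,0,0,0,1],
    [0,0,0,0,0,0,1],
    [0,0,0,0,0,0,1]
  ]
}}

```text
clock: 7.95
ee_pos: [0.5411, 0.0657, 0.2418]
orientation: [-0.0, 0.052, 0.999, -0.0]
force: [0.6, 0.7, -1.1]
finger_gap: 0.264
grasp_force: 49.5
```

Run:
```python
from h import *
togo([.5413,.0657,.060],84)
```

```text
grasp pt [541.1  65.7  86.8] yaw 84.0 clock 7.95 gap 0.264 grip 49.5 F [ 0.6  0.7 -1.1]
TCP shift [-0.2  0.  26.8] turn [-0.0001 -0.0001 -0.0001]
```

No contact force with the foot already about 5 mm in, so it's in the bore. Seat it and release.

Call:
{"name": "move_arm", "arguments": {
  "series": [
    [0,0,8,0,0,0,1],
    [0,0,8,0,0,0,1],
    [0,0,6,0,0,0,1],
    [0,0,3,0,0,0,1],
    [0,0,2,0,0,0,1],
    [0,0,0,0,0,0,1],
    [0,0,0,0,0,0,1]
  ]
}}

```text
clock: 8.82
ee_pos: [0.5411, 0.0658, 0.2149]
orientation: [0.0, 0.052, 0.999, 0.0]
force: [0.9, 0.1, -0.7]
finger_gap: 0.265
grasp_force: 49.8
```

Run:
```python
from h import *
togo([.5413,.0657,.060],84)
```

```text
grasp pt [541.2  65.8  59.9] yaw 84.0 clock 8.82 gap 0.265 grip 49.8 F [ 0.9  0.1 -0.7]
TCP shift [-0.2 -0.1 -0.1] turn [ 0.0002  0.0003 -0.    ]
```

Call:
{"name": "move_arm", "arguments": {
  "series": [
    [0,0,0,0,0,0,-0.3],
    [0,0,0,0,0,0,-0.3],
    [0,0,0,0,0,0,-0.3],
    [0,0,0,0,0,0,-0.3],
    [0,0,-20,0,0,0,-0.3],
    [0,0,-40,0,0,0,-0.3],
    [0,0,-40,0,0,0,-0.3],
    [0,0,-10,0,0,0,-0.3],
    [0,0,0,0,0,0,-0.3],
    [0,0,0,0,0,0,-0.3]
  ]
}}

```text
clock: 10.07
ee_pos: [0.5404, 0.0657, 0.3232]
orientation: [-0.001, 0.052, 0.999, -0.0]
force: [-0.3, 0.5, 1.0]
finger_gap: 0.651
grasp_force: 0.0
```

Run:
```python
from h import *
togo([.434,.3118,.170],77)
p=arm.capture('wrist');w=cloud(p);x,y,z=w[...,0],w[...,1],w[...,2]
n=(np.hypot(x-.5413,y-.0657)<.03)&(z>.055)&(z<.09);q=w[n];print(n.sum(),np.median(z[n]),cv2.minEnclosingCircle((q[:,:2]*1000).astype(np.float32)))
```

```text
grasp pt [540.   65.6 168.2] yaw 84.0 clock 10.07 gap 0.651 grip 0.0 F [-0.3  0.5  1. ]
TCP shift [131.6 233.6  -1.6] turn [-0.0011 -0.0027  0.1222]
1045 0.0697425949523815 ((541.3928833007812, 66.22889709472656), 12.223509788513184)
```

Head top is at 70 mm, so the first pin is home. On to the second stout pin.

Call:
{"name": "move_arm", "arguments": {
  "series": [
    [26.3,46.7,0,0,0,0,-0.3],
    [26.3,46.7,0,0,0,0,-0.3],
    [26.3,46.7,0,0,0,0,-0.3],
    [26.3,46.7,0,0,0,0,-0.3],
    [26.4,46.8,0,-0.001,-0.002,0.122,-0.3],
    [0,0,15,0,0,0,-0.3],
    [0,0,35,0,0,0,-0.3],
    [0,0,15,0,0,0,-0.3],
    [0,0,0,0,0,0,-0.3],
    [0,0,0,0,0,0,-0.3],
    [0,0,0,0,0,0,-0.3]
  ]
}}

```text
clock: 11.5
ee_pos: [0.4353, 0.312, 0.261]
orientation: [0.002, 0.113, 0.994, 0.001]
force: [-0.2, 0.3, -0.5]
finger_gap: 0.653
grasp_force: 0.0
```

Run:
```python
from h import *
togo([.434,.3118,.070],77)
```

```text
grasp pt [435.9 312.3 106. ] yaw 76.99 clock 11.5 gap 0.653 grip 0.0 F [-0.2  0.3 -0.5]
TCP shift [ 1.3 -0.6 36. ] turn [ 0.0029  0.0031 -0.0002]
```

Call:
{"name": "move_arm", "arguments": {
  "series": [
    [1.2,-0.5,15,0.001,0.002,0,-0.3],
    [0,0,15,0,0,0,-0.3],
    [0,0,6,0,0,0,-0.3],
    [0,0,0,0,0,0,-0.3],
    [0,0,0,0,0,0,-0.3],
    [0,0,0,0,0,0,-0.3]
  ]
}}

```text
clock: 12.25
ee_pos: [0.4337, 0.3118, 0.2243]
orientation: [0.0, 0.113, 0.994, 0.0]
force: [0.8, -0.0, 0.2]
finger_gap: 0.653
grasp_force: 0.0
```

Run:
```python
from h import *
togo([.434,.3118,.070],77)
```

```text
grasp pt [433.8 311.9  69.3] yaw 77.0 clock 12.25 gap 0.653 grip 0.0 F [ 0.8 -0.   0.2]
TCP shift [-0.3  0.1 -0.7] turn [ 0.0009  0.0004 -0.    ]
```

Call:
{"name": "move_arm", "arguments": {
  "series": [
    [0,0,-0.5,0,0,0,1],
    [0,0,0,0,0,0,1],
    [0,0,0,0,0,0,1],
    [0,0,0,0,0,0,1],
    [0,0,0,0,0,0,1],
    [0,0,-10,0,0,0,1],
    [0,0,-25,0,0,0,1],
    [0,0,-40,0,0,0,1],
    [0,0,-25,0,0,0,1],
    [0,0,0,0,0,0,1],
    [0,0,0,0,0,0,1]
  ]
}}

```text
clock: 13.62
ee_pos: [0.433, 0.3113, 0.3229]
orientation: [-0.001, 0.113, 0.994, -0.001]
force: [-0.6, 1.8, -1.8]
finger_gap: 0.262
grasp_force: 49.8
```

Run:
```python
from h import *
togo([.529,-.0431,.170],84)
```

```text
grasp pt [432.7 311.1 167.9] yaw 77.01 clock 13.62 gap 0.262 grip 49.8 F [-0.6  1.8 -1.8]
TCP shift [-173.2 -323.7   -1.8] turn [-0.0016 -0.0017 -0.122 ]
```

Call:
{"name": "move_arm", "arguments": {
  "series": [
    [-28.9,-54,0,0,0,0,1],
    [-28.9,-54,0,0,0,0,1],
    [-28.9,-54,0,0,0,0,1],
    [-28.9,-54,0,0,0,0,1],
    [-28.9,-54,0,0,0,0,1],
    [-28.7,-53.7,0,-0.001,-0.001,-0.122,1],
    [0,0,20,0,0,0,1],
    [0,0,30,0,0,0,1],
    [0,0,20,0,0,0,1],
    [0,0,0,0,0,0,1],
    [0,0,0,0,0,0,1],
    [0,0,0,0,0,0,1]
  ]
}}

```text
clock: 15.12
ee_pos: [0.5299, -0.0426, 0.2551]
orientation: [0.001, 0.052, 0.999, 0.001]
force: [1.1, -1.2, -1.2]
finger_gap: 0.26
grasp_force: 49.8
```

Run:
```python
from h import *
togo([.529,-.0431,.09],84)
```

```text
grasp pt [530.3 -42.5 100.1] yaw 84.0 clock 15.12 gap 0.26 grip 49.8 F [ 1.1 -1.2 -1.2]
TCP shift [ 0.9 -0.6 10.1] turn [0.0013 0.0023 0.0001]
```

Call:
{"name": "move_arm", "arguments": {
  "series": [
    [1,-0.5,0,0.001,0.002,0,1],
    [0,0,4,0,0,0,1],
    [0,0,4,0,0,0,1],
    [0,0,4,0,0,0,1],
    [0,0,0,0,0,0,1],
    [0,0,0,0,0,0,1]
  ]
}}

```text
clock: 15.88
ee_pos: [0.5285, -0.0431, 0.2422]
orientation: [-0.001, 0.052, 0.999, 0.0]
force: [-0.1, -0.3, -0.4]
finger_gap: 0.262
grasp_force: 49.8
```

Run:
```python
from h import *
togo([.529,-.0431,.06],84)
```

```text
grasp pt [528.3 -43.   87.2] yaw 83.99 clock 15.88 gap 0.262 grip 49.8 F [-0.1 -0.3 -0.4]
TCP shift [-0.6  0.  27.2] turn [ 0.     -0.0013 -0.0001]
```

Call:
{"name": "move_arm", "arguments": {
  "series": [
    [-0.5,0,8,0,-0.001,0,1],
    [0,0,8,0,0,0,1],
    [0,0,6,0,0,0,1],
    [0,0,3,0,0,0,1],
    [0,0,2,0,0,0,1],
    [0,0,0,0,0,0,1],
    [0,0,0,0,0,0,1]
  ]
}}

```text
clock: 16.75
ee_pos: [0.5291, -0.0431, 0.2155]
orientation: [0.0, 0.052, 0.999, 0.0]
force: [1.1, 0.1, -2.1]
finger_gap: 0.269
grasp_force: 49.9
```

Run:
```python
from h import *
togo([.529,-.0431,.06],84)
```

```text
grasp pt [529.1 -43.1  60.5] yaw 83.99 clock 16.75 gap 0.269 grip 49.9 F [ 1.1  0.1 -2.1]
TCP shift [ 0.1 -0.   0.5] turn [ 0.0002  0.0003 -0.0001]
```

Call:
{"name": "move_arm", "arguments": {
  "series": [
    [0,0,0,0,0,0,-0.3],
    [0,0,0,0,0,0,-0.3],
    [0,0,0,0,0,0,-0.3],
    [0,0,0,0,0,0,-0.3],
    [0,0,-20,0,0,0,-0.3],
    [0,0,-40,0,0,0,-0.3],
    [0,0,-50,0,0,0,-0.3],
    [0,0,-20,0,0,0,-0.3],
    [0,0,0,0,0,0,-0.3],
    [0,0,0,0,0,0,-0.3]
  ]
}}

```text
clock: 18.0
ee_pos: [0.5285, -0.043, 0.344]
orientation: [-0.001, 0.052, 0.999, -0.0]
force: [0.8, 0.2, -0.4]
finger_gap: 0.651
grasp_force: 0.0
```

Run:
```python
from h import *
togo([.4955,-.29,.190],85)
p=arm.capture('wrist');w=cloud(p);x,y,z=w[...,0],w[...,1],w[...,2]
for b in [(.5413,.0657),(.529,-.0431)]:
    n=(np.hypot(x-b[0],y-b[1])<.03)&(z>.055)&(z<.09);q=w[n];print(n.sum(),np.median(z[n]),cv2.minEnclosingCircle((q[:,:2]*1000).astype(np.float32)))
```

```text
grasp pt [528.2 -43.  189. ] yaw 84.0 clock 18.0 gap 0.651 grip 0.0 F [ 0.8  0.2 -0.4]
TCP shift [   7.  -249.1   -0.9] turn [-0.0002 -0.0021 -0.0174]
993 0.06958753980811534 ((541.1212158203125, 66.10838317871094), 12.248332023620605)
871 0.06978732409018232 ((528.9389038085938, -42.75013732910156), 12.148151397705078)
```

Both heads sit at 70 mm, so both pins are home. Next, look closely at the right-hand square.

Call:
{"name": "move_arm", "arguments": {
  "series": [
    [1.4,-49.8,0,0,0,0,-0.3],
    [1.4,-49.8,0,0,0,0,-0.3],
    [1.4,-49.8,0,0,0,0,-0.3],
    [1.4,-49.8,0,0,0,0,-0.3],
    [1.4,-49.8,0,0,-0.001,-0.017,-0.3],
    [0,0,0,0,0,0,-0.3],
    [0,0,0,0,0,0,-0.3],
    [0,0,0,0,0,0,-0.3]
  ]
}}

```text
clock: 19.05
ee_pos: [0.4966, -0.2883, 0.3445]
orientation: [-0.0, 0.043, 0.999, 0.001]
force: [-1.1, 0.0, 0.3]
finger_gap: 0.651
grasp_force: 0.0
```

Run:
```python
from h import *
p=arm.capture('wrist');save(p,'w4.png');w=cloud(p);x,y,z=w[...,0],w[...,1],w[...,2]
near=np.hypot(x-.49,y+.29)<.12
out={}
for nm,m in [('stock',near&(z>.03)&(z<.04)),('blade',near&(z>.08)&(z<.095)),('all',near&(z>.03))]:
    q=(w[m][:,:2]*1000).astype(np.float32);r=cv2.minAreaRect(q);print(nm,m.sum(),np.median(z[m]),r,cv2.boxPoints(r).round(1).tolist())
togo([.4955,-.29,.022],85)
for r in arm.regions_of('square',p)[:2]: print(r['conf'],r['bbox'])
```

```text
stock 3202 0.03489363173450201 ((489.8665466308594, -289.71319580078125), (22.004873275756836, 130.07118225097656), 85.0312271118164) [[424.1000061035156, -295.0], [553.7000122070312, -306.29998779296875], [555.5999755859375, -284.3999938964844], [426.0, -273.1000061035156]]
blade 703 0.0849569857996898 ((437.67034912109375, -285.147705078125), (11.31987190246582, 25.07303810119629), 85.02822875976562) [[424.70001220703125, -289.70001220703125], [449.70001220703125, -291.8999938964844], [450.70001220703125, -280.6000061035156], [425.70001220703125, -278.3999938964844]]
all 37908 0.2317247208803363 ((490.144775390625, -289.57415771484375), (107.83976745605469, 103.57706451416016), 38.63251495361328) [[415.70001220703125, -282.79998779296875], [480.3999938964844, -363.70001220703125], [564.5999755859375, -296.3999938964844], [499.8999938964844, -215.5]]
grasp pt [ 496.6 -288.2  189.7] yaw 85.12 clock 19.1 gap 0.649 grip 0.0 F [ 0.4 -1.  -0.3]
TCP shift [  1.   -1.9 167.7] turn [0.0009 0.0001 0.0021]
```

View pics/w4.png

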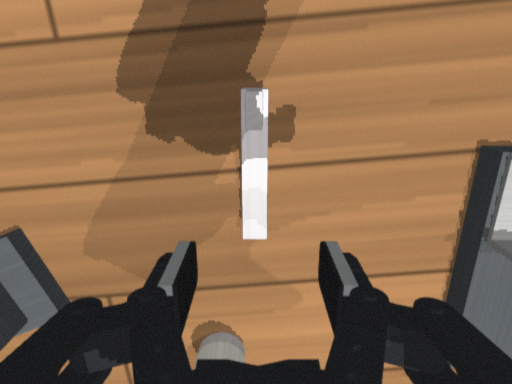

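This is the right-hand square, chosen by the description. Its stock spans columns 243–267 and rows 88–238, with the blade/heel at the top, towards the robot. I'll descend and grip 76 mm from the heel.

Call:
{"name": "move_arm", "arguments": {
  "series": [
    [-4.3,-2,30,0,0,0.001,-0.3],
    [0,0,50,0,0,0,-0.3],
    [0,0,40,0,0,0,-0.3],
    [0,0,20,0,0,0,-0.3],
    [0,0,10,0,0,0,-0.3],
    [0,0,0,0,0,0,-0.3],
    [0,0,0,0,0,0,-0.3],
    [0,0,0,0,0,0,-0.3]
  ]
}}

```text
clock: 20.15
ee_pos: [0.5007, -0.2927, 0.1964]
orientation: [0.001, 0.044, 0.999, -0.0]
force: [0.2, 0.1, -0.8]
finger_gap: 0.645
grasp_force: 0.0
```

Run:
```python
from h import *
togo([.5008,-.2906,.022],85.03)
```

```text
grasp pt [ 501.1 -292.7   41.4] yaw 84.91 clock 20.15 gap 0.645 grip 0.0 F [ 0.2  0.1 -0.8]
TCP shift [ 0.1  2.1 19.4] turn [-0.0004  0.003  -0.002 ]
```

Call:
{"name": "move_arm", "arguments": {
  "series": [
    [0,2,10,0,0.001,-0.001,-0.3],
    [0,0,8,0,0,0,-0.3],
    [0,0,1.5,0,0,0,-0.3],
    [0,0,0,0,0,0,-0.3],
    [0,0,0,0,0,0,-0.3],
    [0,0,0,0,0,0,-0.3]
  ]
}}

```text
clock: 20.9
ee_pos: [0.5005, -0.2905, 0.176]
orientation: [0.0, 0.044, 0.999, -0.0]
force: [-0.8, -0.1, -0.4]
finger_gap: 0.648
grasp_force: 0.0
```

Run:
```python
from h import *
togo([.5008,-.2906,.022],85.03)
```

```text
grasp pt [ 500.5 -290.5   21. ] yaw 84.97 clock 20.9 gap 0.648 grip 0.0 F [-0.8 -0.1 -0.4]
TCP shift [-0.3 -0.1 -1. ] turn [-0.0001  0.0003 -0.0011]
```

Call:
{"name": "move_arm", "arguments": {
  "series": [
    [0,0,0,0,0,0,1],
    [0,0,0,0,0,0,1],
    [0,0,0,0,0,0,1],
    [0,0,0,0,0,0,1],
    [0,0,0,0,0,0,1],
    [0,0,-10,0,0,0,1],
    [0,0,-30,0,0,0,1],
    [0,0,-45,0,0,0,1],
    [0,0,-35,0,0,0,1],
    [0,0,-10,0,0,0,1],
    [0,0,0,0,0,0,1],
    [0,0,0,0,0,0,1]
  ],
  "squeeze": 100
}}

```text
clock: 22.4
ee_pos: [0.4998, -0.2898, 0.3038]
orientation: [-0.002, 0.044, 0.999, 0.001]
force: [-0.6, -0.5, -3.9]
finger_gap: 0.239
grasp_force: 98.0
```

Run:
```python
from h import *
togo([.6789,-.0046,.15],83.6)
```

```text
grasp pt [ 499.3 -289.6  148.8] yaw 84.98 clock 22.4 gap 0.239 grip 98.0 F [-0.6 -0.5 -3.9]
TCP shift [-153.4  299.8   -1.4] turn [ 0.0009 -0.0033  0.0241]
```

Call:
{"name": "move_arm", "arguments": {
  "series": [
    [-25.6,50,0,0,0,0,1],
    [-25.6,50,0,0,0,0,1],
    [-25.6,50,0,0,0,0,1],
    [-25.6,50,0,0,0,0,1],
    [-25.6,50,0,0,0,0,1],
    [-25.4,49.8,0,0,0,0.024,1],
    [0,0,15,0,0,0,1],
    [0,0,15,0,0,0,1],
    [0,0,10,0,0,0,1],
    [0,0,0,0,0,0,1],
    [0,0,0,0,0,0,1],
    [0,0,0,0,0,0,1]
  ]
}}

```text
clock: 23.9
ee_pos: [0.6797, -0.0055, 0.2667]
orientation: [0.001, 0.056, 0.998, 0.0]
force: [0.1, 0.1, -3.0]
finger_gap: 0.239
grasp_force: 98.4
```

Run:
```python
from h import *
togo([.6789,-.0046,.061],83.6)
p=arm.capture('scene');save(p,'s5.png');w=cloud(p)
cv2.imwrite('pics/v5.png',cv2.resize(cv2.imread('pics/s5.png')[110:300,170:360],None,fx=3,fy=3))
p=arm.capture('wrist');save(p,'w5.png')
a=cv2.imread('pics/v5.png');b=cv2.imread('pics/w5.png')[60:]
c=np.zeros((570,800,3),np.uint8);a=cv2.resize(a,(400,400));b=cv2.resize(b,(400,253));c[:400,:400]=a;c[:253,400:]=b
cv2.imwrite('pics/v5.png',c)
```

```text
grasp pt [680.   -5.5 111.7] yaw 83.57 clock 23.9 gap 0.239 grip 98.4 F [ 0.1  0.1 -3. ]
TCP shift [ 1.   0.8 50.7] turn [ 0.0004  0.0014 -0.0005]
```

View pics/v5.png

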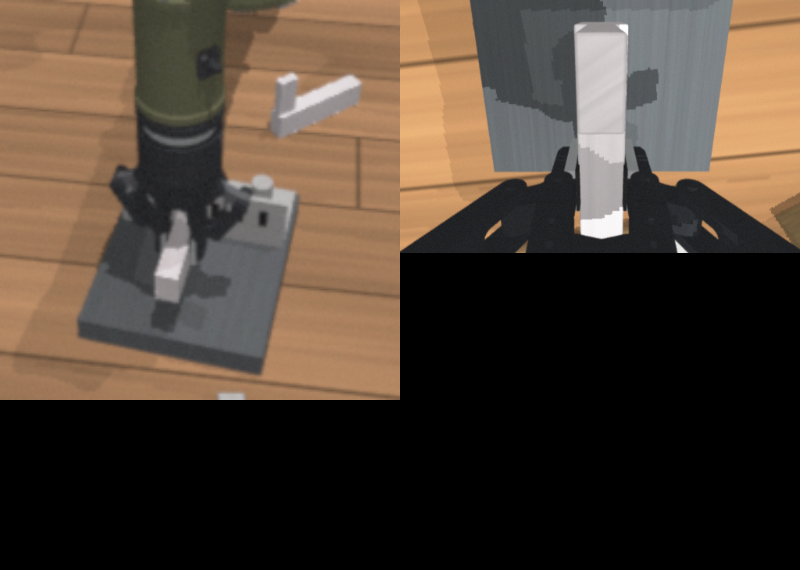

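The square hangs level over the plate, with the blade towards the panel (wrist view about (600,80)). Lower it to just above the plate.

Call:
{"name": "move_arm", "arguments": {
  "series": [
    [1,0.8,20,0,0.001,0,1],
    [0,0,20,0,0,0,1],
    [0,0,10,0,0,0,1],
    [0,0,5,0,0,0,1],
    [0,0,0,0,0,0,1],
    [0,0,0,0,0,0,1],
    [0,0,0,0,0,0,1]
  ]
}}

```text
clock: 24.88
ee_pos: [0.6788, -0.0043, 0.2115]
orientation: [0.0, 0.056, 0.998, 0.0]
force: [-0.7, 0.1, -3.6]
finger_gap: 0.242
grasp_force: 98.4
```

Run:
```python
from h import *
togo([.664,-.0029,.051],83.6)
p=arm.capture('wrist');w=cloud(p);x,y,z=w[...,0],w[...,1],w[...,2]
o=np.array([.5888,.0055]);a=np.array([.9938,-.1115]);b=np.array([.1115,.9938])
P=np.stack([(w[...,:2]-o)@a,(w[...,:2]-o)@b,z],-1)
for nm,zl,zh in [('blade',.108,.13),('stock',.06,.075)]:
    m=(P[...,0]>-.002)&(P[...,0]<.15)&(abs(P[...,1])<.03)&(z>zl)&(z<zh)
    q=(P[m][:,:2]*1000).astype(np.float32);print(nm,m.sum(),np.median(z[m]),q.min(0),q.max(0),cv2.minAreaRect(q))
m=(abs(P[...,0]+.003)<.012)&(abs(P[...,1])<.1)&(z>.09)&(z<.1);q=(P[m]*1000);print('panel top',m.sum(),np.percentile(q[:,0],[1,5,95,99]),np.median(q[:,2]))
```

```text
grasp pt [678.9  -4.2  56.5] yaw 83.6 clock 24.88 gap 0.242 grip 98.4 F [-0.7  0.1 -3.6]
TCP shift [14.9 -0.3  5.5] turn [ 0.0003  0.0001 -0.    ]
blade 16199 0.11993744913964337 [ 15.282768 -21.193354] [81.28602  22.804014] ((50.65782928466797, 7.1759033203125), (42.503929138183594, 67.12836456298828), 74.30718994140625)
stock 10144 0.07021743744502944 [  0.23816878 -29.87246   ] [123.52552   29.929813] ((61.90752029418945, 0.14847946166992188), (123.23751831054688, 59.802616119384766), 0.11174491792917252)
panel top 15142 [-4.89226275 -4.61902617  0.54402688  0.67187636] 95.01334770067922
```

Call:
{"name": "move_arm", "arguments": {
  "series": [
    [4,0,1,0,0,0,1],
    [4,0,1,0,0,0,1],
    [3,0,1,0,0,0,1],
    [0,0,1,0,0,0,1],
    [0,0,1,0,0,0,1],
    [0,0,0.5,0,0,0,1],
    [0,0,0,0,0,0,1],
    [0,0,0,0,0,0,1]
  ]
}}

```text
clock: 25.92
ee_pos: [0.668, -0.0031, 0.2062]
orientation: [0.0, 0.056, 0.998, 0.0]
force: [-1.3, 0.8, 4.8]
finger_gap: 0.245
grasp_force: 99.2
```

Run:
```python
from h import *
togo([.664,-.0029,.051],83.6)
```

```text
grasp pt [668.1  -3.1  51.2] yaw 83.6 clock 25.93 gap 0.245 grip 99.2 F [-1.3  0.8  4.8]
TCP shift [ 4.  -0.2  0.2] turn [ 0.0003  0.0002 -0.0001]
```

Plate contact (about 8 N). Now slide to the panel.

Call:
{"name": "move_arm", "arguments": {
  "series": [
    [1.5,0,0,0,0,0,1],
    [1,0,0,0,0,0,1],
    [0.5,0,0,0,0,0,1],
    [0.5,0,0,0,0,0,1],
    [0.5,0,0,0,0,0,1],
    [0,0,0,0,0,0,1],
    [0,0,0,0,0,0,1]
  ]
}}

```text
clock: 26.8
ee_pos: [0.6643, -0.0027, 0.2061]
orientation: [0.001, 0.056, 0.998, 0.0]
force: [1.8, 0.2, 5.4]
finger_gap: 0.241
grasp_force: 99.3
```

Run:
```python
from h import *
togo([.664,-.0029,.051],83.6)
```

```text
grasp pt [664.5  -2.7  51.1] yaw 83.59 clock 26.8 gap 0.241 grip 99.3 F [1.8 0.2 5.4]
TCP shift [ 0.3 -0.2  0.1] turn [ 0.0002  0.0014 -0.0001]
```

Call:
{"name": "move_arm", "arguments": {
  "series": [
    [0.4,0,0,0,0,0,1],
    [0.4,0,0.2,0,0,0,1],
    [0.4,0,0.2,0,0,0,1],
    [0,0,0,0,0,0,1],
    [0,0,0,0,0,0,1],
    [0,0,0,0,0,0,1]
  ]
}}

```text
clock: 27.55
ee_pos: [0.6636, -0.0026, 0.2061]
orientation: [0.002, 0.056, 0.998, 0.0]
force: [3.3, -0.3, 5.3]
finger_gap: 0.244
grasp_force: 99.4
```

Run:
```python
from h import *
togo([.664,-.0029,.051],83.6);print(arm.observe()['torque'])
```

```text
grasp pt [664.1  -2.6  51.1] yaw 83.59 clock 27.55 gap 0.244 grip 99.4 F [ 3.3 -0.3  5.3]
TCP shift [-0.4 -0.2  0.1] turn [ 0.0003  0.0031 -0.0001]
[-0.00727386 -0.43478029 -0.01352806]
```

Call:
{"name": "move_arm", "arguments": {
  "series": [
    [0.7,0,0.3,0,0.001,0,1],
    [0.7,0,0.3,0,0.001,0,1],
    [0.6,0,0.4,0,0.001,0,1],
    [0,0,0,0,0,0,1],
    [0,0,0,0,0,0,1],
    [0,0,0,0,0,0,1],
    [0,0,0,0,0,0,1],
    [0,0,0,0,0,0,1]
  ]
}}

```text
clock: 28.55
ee_pos: [0.6632, -0.0026, 0.2061]
orientation: [0.003, 0.056, 0.998, -0.0]
force: [8.1, -1.1, 5.6]
finger_gap: 0.244
grasp_force: 99.4
```

Run:
```python
from h import *
togo([.664,-.0029,.051],83.6);print(arm.observe()['torque'])
p=arm.capture('wrist');save(p,'w6.png');w=cloud(p);x,y,z=w[...,0],w[...,1],w[...,2]
o=np.array([.5888,.0055]);a=np.array([.9938,-.1115]);b=np.array([.1115,.9938])
P=np.stack([(w[...,:2]-o)@a,(w[...,:2]-o)@b,z],-1)
m=(P[...,0]>-.004)&(P[...,0]<.024)&(abs(P[...,1])<.012)&(z>.108)&(z<.13)
q=P[m];print('blade',m.sum(),np.median(z[m]),(q.min(0)*1000).round(1),(q.max(0)*1000).round(1))
A=np.c_[q[:,:2],np.ones(len(q))];print('blade top slope',np.linalg.lstsq(A,q[:,2],rcond=None)[0].round(4))
m=(P[...,0]>.028)&(P[...,0]<.06)&(abs(P[...,1])<.009)&(z>.06)&(z<.07)
q=P[m];A=np.c_[q[:,:2],np.ones(len(q))];print('stock z',np.median(q[:,2]),'slope',np.linalg.lstsq(A,q[:,2],rcond=None)[0].round(4))
```

```text
grasp pt [664.1  -2.7  51.1] yaw 83.59 clock 28.55 gap 0.244 grip 99.4 F [ 8.1 -1.1  5.6]
TCP shift [-0.8 -0.2  0.1] turn [ 0.0003  0.0057 -0.0002]
[-0.10978908 -1.29512101 -0.01614643]
blade 8344 0.11501926974129292 [  0.5  -5.5 108. ] [ 24.    6.7 117.1]
blade top slope [0.0181 0.0007 0.1147]
stock z 0.06502676571831952 slope [-0.0099 -0.0007  0.0656]
```

View pics/w6.png

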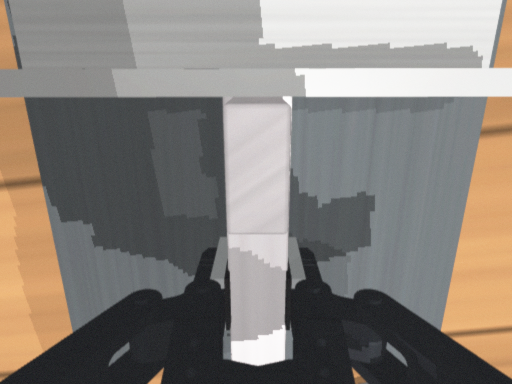

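Call:
{"name": "move_arm", "arguments": {
  "series": [
    [0,0,0.3,0,0.003,0,1],
    [0,0,0.3,0,0.003,0,1],
    [0,0,0.2,0,0.002,0,1],
    [0,0,0,0,0,0,1],
    [0,0,0,0,0,0,1],
    [0,0,0,0,0,0,1],
    [0,0,0,0,0,0,1],
    [0,0,0,0,0,0,1]
  ]
}}

```text
clock: 29.6
ee_pos: [0.664, -0.0027, 0.2061]
orientation: [0.0, 0.056, 0.998, 0.0]
force: [9.6, -1.3, 6.1]
finger_gap: 0.243
grasp_force: 99.6
```

Run:
```python
from h import *
togo([.664,-.0029,.051],83.6);s=arm.observe();print(s['torque'],np.abs(s['dq']).max())
```

```text
grasp pt [664.1  -2.7  51.1] yaw 83.59 clock 29.6 gap 0.243 grip 99.6 F [ 9.6 -1.3  6.1]
TCP shift [-0.1 -0.2  0.1] turn [ 0.0005  0.0005 -0.0002]
[-0.31180106 -1.89080662 -0.016805  ] 0.0023812873579988447
```

Run:
```python
from h import *
print(arm.hand_in())
```

```text
the job is handed in; nothing more can be done
None
```

The job is handed in (no verdict was returned): both stout pins were measured home and released, and the square is still gripped level and flush in the corner, pushing about 10 N on the panel and about 9 N on the plate; I did not re-measure the bystanders at the end, but nothing came near them.

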